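# Hold the drill guide flush on a basket base in the tilting jig

### The job

Set up the tilting jig for boring stake holes in the basket base: first stand the short stop pin upright in the bore at the foot of the slope, all the way down, and let go of it. Then pick up the D-shaped drill guide by its grip block, tilt it to match the slope and hold it flat on the sloping base, centred and square, its straight edge down against the pin, pressing it firmly onto the face; finish while still gripping and pressing it, and do not let go. Leave the other things on the bench where they are.

Things in the scene. Friction and masses are not known exactly. Their poses are not given: they have to be found in the camera images.
- bore (a point): Centre of the mouth of the round upright bore in the low wooden block along the front of the fixed tilting jig; 18 mm wide with a bevelled mouth, 26 mm deep, mouth 36 mm above the table, block 42 mm long in x by 130 mm wide. Its axes: z up, x level from the bore towards the foot of the slope and on under it (the slope rises along +x), y along the 130 mm width. The slope's hinge line runs along y, 18 mm in +x from the bore's axis and 45 mm above the table.
- leaf_face (a point): Point on the sloping upper face of the jig, on its centre line, 50 mm up the slope from the hinge line; the face (a pale D-shaped basket base 120 mm long, 100 mm wide, on a plywood leaf 130 x 110 mm) passes through the hinge line. Axes: x up the slope, y across, z square out of the face. The leaf is locked at some slope between 11 and 26 degrees from level and does not give. A thin steel arc (6 mm) stands at each side, 61 mm from the centre line.
- pin_mid (a point): Centre of the stop pin, a plain round wooden dowel 16 mm thick and 80 mm long, the shortest of three standing in the dowel stand; z is its length axis. The stand is a dark block 60 x 190 x 40 mm high with three holes in a row along its 190 mm length, 65 mm apart; a dowel's foot stands 18 mm above the table (holes 22 mm deep, 17.5 mm wide). Fully down in the jig's bore its centre is 14 mm above the bore's mouth.
- stand: The fixed dark wooden dowel stand, origin under its centre; y runs along its 190 mm row of holes, z up.
- guide_block (a point): Centre of the grip block of the drill guide. The guide is a wooden plate 10 mm thick, 100 mm long and 84 mm wide, one end straight and the other a half circle with small steel bushes; it starts lying flat on the table. The dark grip block on its top is 50 mm long (x), 26 mm wide (y), 34 mm high, and its centre is 27 mm above the plate's flat underside. x runs from the straight end to the round end, z out of the plate's top. About 200 g.
- guide_toe (a point): Middle of the upper edge of the guide's straight end, 58 mm in -x and 17 mm in -z from the block's centre, 10 mm above the plate's underside. When the straight edge is against the upright pin this point is 8 mm in +x from the bore's axis, in the bore's axes.
- dowel_a_mid (a point): Centre of a longer dowel (16 mm thick, 116 mm long) in the stand; leave alone.
- dowel_b_mid (a point): Centre of the other longer dowel (16 x 116 mm) in the stand; leave alone.
- basket: Small round wicker bowl, 110 mm wide, 48 mm high; leave alone. Origin under its centre.
- hat: Little straw hat, 94 mm wide, 38 mm high; leave alone. Origin under its centre.
- bodkin: Bodkin with a wooden handle, lying along its x; leave alone.
- hammer: Hammer lying along its x; leave alone.
- glue: Amber jar with a lid, 60 mm wide, 90 mm high; leave alone. Origin under its centre.
- offcut: Wooden offcut 90 x 50 x 22 mm; leave alone. Origin under its centre.
Things that resemble listed ones, but are neither listed nor needed, are in the scene too. What is shaped like the part that bears guide_block but blue, purple or turquoise is not meant.

How it is judged:
On the way:
1. the stop pin stands fully down in the jig's bore and has been let go (horizontal distance between pin_mid and bore below 0.005 m and z of pin_mid in the frame of bore below 0.018 m and angle between pin_mid's own z axis and vertical below 0.12 rad and contact force between the fingers and pin below 0.1 N), for 0.2 s.
At the end, for the whole second after the job is handed in: Pin upright, fully down in the bore (within 4 mm); guide flush on the slope (2 degrees, 2.5 mm), square within 7 degrees, centred within 10 mm, straight edge at the pin (gap under 6 mm), pressed on with over 3.5 N and still gripped (horizontal distance between pin_mid and bore below 0.005 m and z of pin_mid in the frame of bore below 0.018 m and angle between pin_mid's own z axis and vertical below 0.12 rad and angle between the z axis of guide_block and the z axis of leaf_face, either way round below 0.035 rad and z of guide_block in the frame of leaf_face between 0.024 and 0.0295 m and angle between the x axis of guide_block and the x axis of leaf_face, either way round below 0.12 rad and y of guide_block in the frame of leaf_face between -0.01 and 0.01 m and x of guide_toe in the frame of bore below 0.014 m and contact force between guide and leaf above 3.5 N and contact force between the fingers and guide above 5 N); the arm keeps its last pose, push and grip.
It fails at once if another thing on the bench was shifted by more than 40 mm (distance of any of dowel_a_mid, dowel_b_mid, basket, hat, bodkin, hammer, glue, offcut from where it was at the start of the episode above 0.04 m).
It also fails if it takes over 64 s, if anything falls off the work surface, if the arm or the gripper's body presses on something with over 40 N, if the wrist force passes 120 N, or if a joint passes its speed limit or range.

### The arm

A 7-joint arm with a two-finger parallel gripper is mounted at the origin on the work surface. World frame = base frame: x ahead of the robot, y to its left, z up, the work surface at z = 0. Lengths are in m, angles in rad, forces in N, time in s.
With the tool pointing down it reaches from about 0.4 to 0.85 m from the base axis. Payload 10.4 kg.
Tool frame: the origin (TCP) lies midway between the tips of the shut fingers; the grasp point (between the pads) lies 19 mm behind it; z points along the fingers, y is the line along which they close (so a half turn about z gives the same grasp; the last joint's range is limited). The gripper opens to 87 mm and grips with 3 to 60 N. Pads are 19 mm wide; open, the fingers measure 117 mm over their backs; the gripper's body (75 mm by 190 mm) begins 51 mm behind the grasp point.
Start: joints at [-1.307, 0.332, -0.065, 1.46, 0.022, 1.35, -0.088], TCP at [0.177, 0.599, 0.223] pointing down, gripper open.
Joint ranges: [-2.6, 2.6], [-0.5, 2.12], [-1.47, 1.34], [0.16, 2.42], [-1.27, 4.41], [0.06, 2.06], [-2.6, 2.6]. Speed limits (rad/s): [2.22, 2.22, 2.79, 2.79, 3.14, 3.14, 3.14].

### API

Orientations are given as a unit quaternion [x, y, z, w].
In Python, from bench import sensors, eyes, order gives the robot as it stands.
- The arm moves only by the tool arm_command, never from a script. Its argument "steps" is a list of rows, each an object with "rot": the turn, a rotation vector about the world's x, y, z in degrees, a list of three; "slide": the shift along the world's x, y, z in m, a list of three; "grip": the opening, from 0 (shut) to 1 (fully open). A call has exactly 8 rows; each row shifts and turns the commanded pose from where the row before left it; what a row does not reach is not made up. A row lasts 1/8 s, in which the tool goes at most 62.5 mm and 10.7 degrees, less where a joint would pass 70% of its speed; a pose out of reach is approached as far as the arm can. A call with a gripper value outside its range is refused whole. The fingers move at their own pace and stop on an object; "newtons" is the grip in N (left out, the last holds). Time passes only in rows, so rows that do not move let the fingers close, or fill a call up. It gives the time, the measured TCP pose, the force, the opening and the grip force at its end, in the units of the state.
- sensors.read_state(): the state, without advancing time (a new reading comes with each control period).
- eyes.camera(name): name is "scene" or "top" or "wrist"; returns a dict with "pixels" (400x640x3 uint8, red, green, blue), "intrinsics" (3x3 intrinsics, pixels), "pose" (4x4, takes a point from camera to world coordinates). Camera axes: x right, y down, z forward; pixel columns grow to the right and rows downward; lengths in m; the calibration is good to about 2 mm. A picture is of the moment at which its call begins. There is no depth.
- order.close_job(): hands the job in; it is judged then, once.
Trained networks look in a picture, given as the dict that the camera call returned (one of the last four; its "shot" number tells which), for a name from the list of things; names that differ only in an ending like _2 or _b are one class to them, and where a whole thing is asked for, a point or a joint stands for the part that bears it (a point fixed in the world has none). Each returns a list of dicts, best first, with "conf" (0 to 1); they miss things now and then, are a little off and sometimes report something else, mostly with a low value. They report only what shows in the picture. A call takes as long as a camera call. They do not tell look-alikes from the thing itself.
- eyes.look_for(name, picture): "bbox" ([left, top, right, bottom] in pixels, round what is visible of it).
The state is a dict: "time": time; "joint_positions": joint angles; "joint_vel": joint speeds; "joint_torque": joint torques, N m; "ee_pos": TCP position; "eef_rot": TCP orientation; "ft_force": force on the tool from outside, world axes, zero at the start; "torque": the same for the moment, N m; "width": finger opening in m; "grip_force": force on a finger pad.
Only numpy, scipy, OpenCV 4.12 (cv2) and the standard library are available. Lean on these libraries where they do the work, as an engineer would, in place of code of your own. Each camera call takes 0.05 s, during which the arm holds its last target. There are 200 camera calls.

## Working session

There is one attempt and no reset: what is moved stays moved. The work goes in short steps, Python scripts to look and compute and a tool call to move; the robot and the scene stay as the last step left them, time stands still between calls to the robot, and variables do not carry over. Pictures are saved under pics/ and viewed, at most 10 in all, crops included, and the job is handed in when it is done.

Besides the shell and the picture viewer there is one more tool, called after "Request:" in YAML: its name, and indented under it one key for each argument. arm_command: Moves the arm, as the interface text tells. Its arguments: {"type":"object","properties":{"steps":{"type":"array","items":{"type":"object","properties":{"rot":{"type":"array","items":{"type":"number"}},"slide":{"type":"array","items":{"type":"number"}},"grip":{"type":"number"}}}},"newtons":{"type":"number"}},"required":["steps"]}

```bash
mkdir -p pics; cat > h.py <<'E'
import numpy as np, cv2
from bench import sensors, eyes, order
def shot(n,save=None):
    p=eyes.camera(n)
    if save: cv2.imwrite('pics/'+save,p['pixels'][:,:,::-1])
    return p
def px2w(p,uv,z):
    K=np.array(p['intrinsics']);T=np.array(p['pose'])
    d=T[:3,:3]@np.linalg.solve(K,[uv[0],uv[1],1.]);o=T[:3,3]
    return o+d*(z-o[2])/d[2]
def w2px(p,X):
    K=np.array(p['intrinsics']);T=np.array(p['pose'])
    c=T[:3,:3].T@(np.array(X)-T[:3,3]);c=K@c
    return c[:2]/c[2]
E
python3 - <<'E'
from h import *
np.set_printoptions(precision=4,suppress=True)
for n in ['scene','top']:
    p=shot(n,n+'1.png'); print(n,np.array(p['pose']),np.array(p['intrinsics'])[0])
    for k in ['bore','leaf_face','pin_mid','stand','guide_block','dowel_a_mid','glue','hat','basket','offcut','hammer','bodkin']:
        print(k,[(np.round(d['bbox']).tolist(),round(d['conf'],2)) for d in eyes.look_for(k,p)][:4])
print(sensors.read_state())
E
```

```text
scene [[-0.3     0.6885 -0.6603  1.2548]
 [ 0.9539  0.2191 -0.2049  0.2262]
 [ 0.0036 -0.6914 -0.7225  0.8904]
 [ 0.      0.      0.      1.    ]] [385.955    0.     320.9598]
bore [([278.0, 198.0, 340.0, 267.0], 0.81)]
leaf_face [([277.0, 205.0, 334.0, 241.0], 0.68)]
pin_mid [([435.0, 209.0, 444.0, 233.0], 0.69)]
stand [([377.0, 217.0, 450.0, 246.0], 0.82)]
guide_block [([218.0, 122.0, 250.0, 148.0], 0.9), ([238.0, 147.0, 269.0, 171.0], 0.82), ([196.0, 161.0, 216.0, 188.0], 0.82)]
dowel_a_mid [([390.0, 204.0, 395.0, 224.0], 0.5), ([434.0, 210.0, 443.0, 231.0], 0.5)]
glue [([316.0, 268.0, 339.0, 306.0], 0.81)]
hat [([371.0, 288.0, 411.0, 316.0], 0.7)]
basket [([289.0, 158.0, 327.0, 186.0], 0.76), ([378.0, 218.0, 450.0, 247.0], 0.36)]
offcut [([355.0, 171.0, 380.0, 200.0], 0.86), ([233.0, 184.0, 259.0, 208.0], 0.54)]
hammer [([454.0, 164.0, 496.0, 232.0], 0.78)]
bodkin [([185.0, 222.0, 234.0, 265.0], 0.71)]
top [[ 0.0051 -0.9925  0.1222  0.3514]
 [-1.     -0.0047  0.0039 -0.0007]
 [-0.0033 -0.1222 -0.9925  1.4222]
 [ 0.      0.      0.      1.    ]] [440.6784   0.     319.414 ]
bore [
[... 646 characters left out ...]
ut [([275.0, 240.0, 298.0, 267.0], 0.86), ([285.0, 113.0, 300.0, 134.0], 0.35)]
hammer [([163.0, 228.0, 207.0, 309.0], 0.82)]
bodkin [([379.0, 131.0, 432.0, 155.0], 0.6)]
{'time': 1.3, 'joint_positions': array([-1.3066,  0.3322, -0.0647,  1.4601,  0.0216,  1.3499, -0.0885]), 'joint_vel': array([-0.0003, -0.0003,  0.0004, -0.0012,  0.    ,  0.0004, -0.0011]), 'joint_torque': array([ -0.0003, -62.3037,   0.0245, -39.0131,  -0.0611,   0.0313,
         0.    ]), 'ee_pos': array([0.1768, 0.5995, 0.2226]), 'eef_rot': array([0.1429, 0.9897, 0.    , 0.    ]), 'ft_force': array([-0.0845,  0.5605, -1.0255]), 'torque': array([ 0.0265, -0.0192, -0.0042]), 'grip_force': 0.0, 'width': 0.08729908549562031}
```

```bash
python3 - <<'E'
import cv2
a=cv2.imread('pics/top1.png')[100:320,150:490]; cv2.imwrite('pics/top1c.png',cv2.resize(a,None,fx=2.35,fy=2.35,interpolation=cv2.INTER_CUBIC))
a=cv2.imread('pics/scene1.png')[110:330,180:510]; cv2.imwrite('pics/scene1c.png',cv2.resize(a,None,fx=2.4,fy=2.4,interpolation=cv2.INTER_CUBIC))
E
```

```text
(no output)
```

View pics/top1c.png

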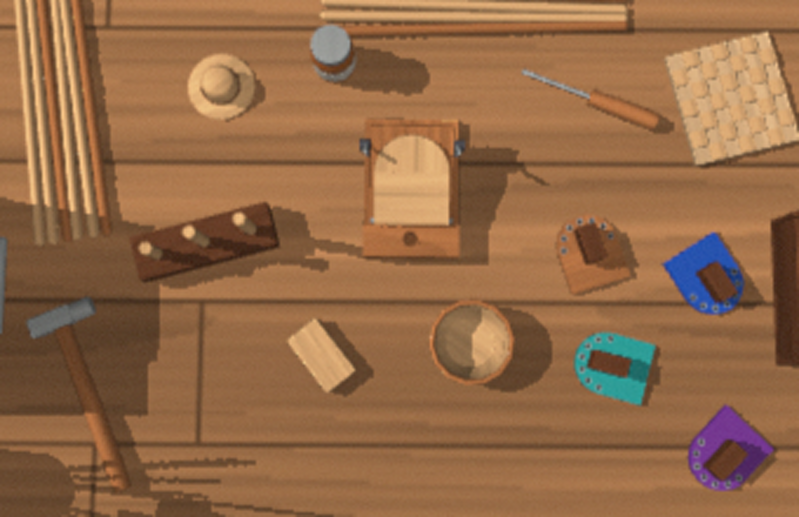

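View pics/scene1c.png

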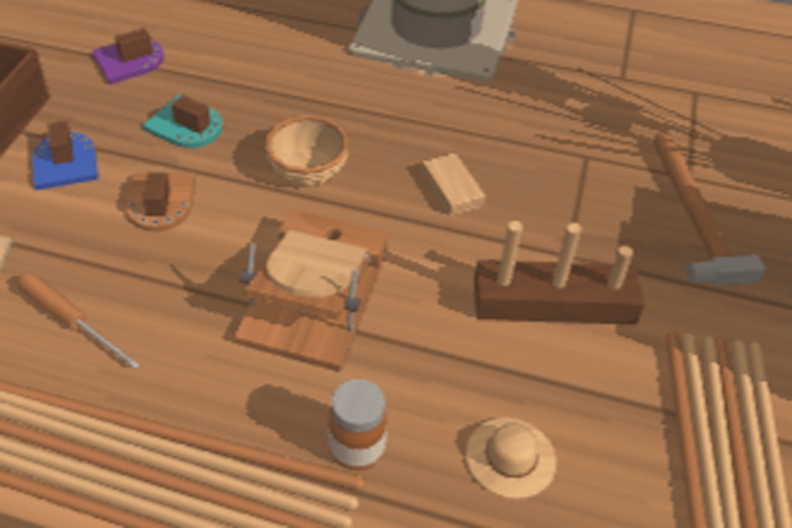

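Top view: the wooden guide is at about px (401,204), bushes up-left; the bore at (324,201); the stand at (237,203), its shortest dowel leftmost (214,206). The scene view confirms that the dowel at the +y end is the short one.

```bash
python3 - <<'E'
import json
from h import *
np.set_printoptions(precision=4,suppress=True)
p=shot('top'); c=lambda u,v:(150+u/2.35,100+v/2.35)
for n,u,v,z in [('bore',410,238,.036),('pintop',150,248,.098),('d1',193,233,.134),('d2',242,218,.134),('block',590,243,.044),('jigFL',363,256,.036),('jigFR',459,256,.036),('toe',605,287,.01),('standL',137,250,.04),('standR',273,212,.04)]:
    print(n,px2w(p,c(u,v),z))
w=shot('wrist','w1.png'); print(np.array(w['intrinsics']),np.array(w['pose']))
from scipy.spatial.transform import Rotation as R
s=sensors.read_state(); print(R.from_quat(s['eef_rot']).as_matrix())
E
```

```text
bore [ 0.5158 -0.0114  0.036 ]
pintop [0.4939 0.3237 0.098 ]
d1 [0.5092 0.2615 0.134 ]
d2 [0.5285 0.2005 0.134 ]
block [ 0.5093 -0.2523  0.044 ]
jigFL [0.4912 0.0517 0.036 ]
jigFR [ 0.4918 -0.0774  0.036 ]
toe [ 0.4529 -0.2779  0.01  ]
standL [0.4974 0.3553 0.04  ]
standR [0.5498 0.1735 0.04  ]
[[280.9834   0.     321.4986]
 [  0.     280.9834 196.9179]
 [  0.       0.       1.    ]] [[ 0.2824  0.9189  0.2755  0.1009]
 [ 0.9593 -0.2703 -0.0816  0.6223]
 [-0.0005  0.2874 -0.9578  0.3845]
 [ 0.      0.      0.      1.    ]]
[[-0.9591  0.2829  0.    ]
 [ 0.2829  0.9591  0.0001]
 [-0.      0.0001 -1.    ]]
```

Request:
arm_command:
  steps:
    - {"slide": [0.04, -0.034, 0], "rot": [0, 0, -7.2], "grip": 0.6}
    - {"slide": [0.04, -0.034, 0], "rot": [0, 0, -7.2], "grip": 0.6}
    - {"slide": [0.04, -0.034, 0], "rot": [0, 0, -7.2], "grip": 0.6}
    - {"slide": [0.04, -0.034, 0], "rot": [0, 0, -7.2], "grip": 0.6}
    - {"slide": [0.04, -0.034, 0], "rot": [0, 0, -7.2], "grip": 0.6}
    - {"slide": [0.04, -0.034, 0], "rot": [0, 0, -7.2], "grip": 0.6}
    - {"slide": [0.04, -0.034, 0], "rot": [0, 0, -7.2], "grip": 0.6}
    - {"slide": [0.037, -0.037, 0], "rot": [0, 0, -7.4], "grip": 0.6}

```text
time: 2.4
ee_pos: [0.495, 0.3234, 0.2227]
eef_rot: [0.605, 0.796, 0.0, 0.0]
ft_force: [0.7, 0.4, 0.2]
width: 0.0521
grip_force: 0.0
```

```bash
python3 - <<'E'
import json
from h import *
np.set_printoptions(precision=4,suppress=True)
s=sensors.read_state();print(s['time'],s['ee_pos'],s['joint_positions'])
w=shot('wrist','w2.png')
json.dump({k:np.array(w[k]).tolist() for k in('pose','intrinsics')},open('w2.json','w'))
for k in ['pin_mid','dowel_a_mid','stand']: print(k,[(np.round(d['bbox'],1).tolist(),round(d['conf'],2)) for d in eyes.look_for(k,w)][:4])
for q in [(.494,.324,.098),(.494,.324,.018),s['ee_pos']]: print(w2px(w,q))
E
```

```text
2.4 [0.495  0.3234 0.2227] [-0.8964  0.2566  0.2898  1.5708 -0.0749  1.3245 -0.3261]
pin_mid [([312.3, 164.0, 328.0, 193.8], 0.63)]
dowel_a_mid [([317.5, 262.2, 330.5, 317.6], 0.58)]
stand [([300.2, 145.5, 348.5, 264.7], 0.88)]
[320.7288 190.1399]
[320.9032 174.2184]
[321.3752 243.5808]
```

View pics/w2.png

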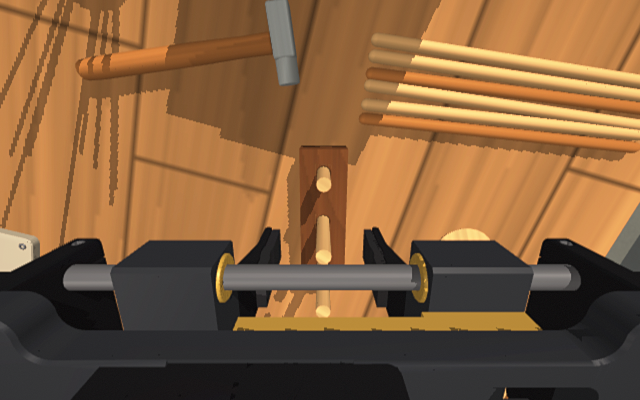

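The pin is at about px (323,164-194), with the stand and middle dowel behind it; the row runs along the image column, so the gripper is square to it. I'll fit the pin's silhouette.

```bash
cat >> h.py <<'E'
def circ(c,z,r,n=24):
    t=np.linspace(0,2*np.pi,n); return np.c_[c[0]+r*np.cos(t),c[1]+r*np.sin(t),np.full(n,z)]
E
python3 - <<'E'
import json
from h import *
from scipy.optimize import least_squares
np.set_printoptions(precision=4,suppress=True)
w=json.load(open('w2.json')); im=cv2.imread('pics/w2.png')
g=im[155:205,305:345].astype(int); m=(g[:,:,1]>120)
for r in range(5,45,2): print(155+r,''.join('#' if x else '.' for x in m[r]))
n,l,st,_=cv2.connectedComponentsWithStats(m.astype(np.uint8))
print(st)
for a in [(.494,.324),(.490,.322)]:
    P=np.vstack([circ(a,.098,.008),circ(a,.04,.008)]); q=np.array([w2px(w,x) for x in P]); print(a,q.min(0),q.max(0))
E
```

```text
160 ........................................
162 ........................................
164 ........................................
166 ..................#.....................
168 ...............########.................
170 ..............##########................
172 ..............###########...............
174 ..............###########...............
176 ..............###########...............
178 ..............###########...............
180 ............##############..............
182 ............##############..............
184 ...........###############..............
186 ............##############..............
188 ............##############..............
190 ..............##########................
192 ..................#.....................
194 ........................................
196 ........................................
198 ........................................
[[   0    0   40   50 1706]
 [  11   11   15   27  294]]
(0.494, 0.324) [313.2264 171.6554] [328.2918 197.3629]
(0.49, 0.322) [309.0822 172.3272] [324.1393 198.1277]
```

```bash
python3 - <<'E'
import json
from h import *
from scipy.optimize import least_squares
w=json.load(open('w2.json'))
def f(a):
    q=np.array([w2px(w,x) for x in np.vstack([circ(a,.098,.008),circ(a,.04,.008)])]); return np.r_[q.min(0),q.max(0)]-[316,165.8,331,192.6]
r=least_squares(f,[.494,.324]); print(r.x,r.fun)
a=px2w(w,(323.5,146),.04); b=px2w(w,(324,312),.134); print(a,b, b[:2]-r.x)
E
```

```text
[0.4951172  0.33073886] [-0.07671194  0.94824742  0.07681005 -0.83000241]
[0.48646204 0.36308017 0.04      ] [0.5307341  0.20515362 0.134     ] [ 0.0356169  -0.12558524]
```

Request:
arm_command:
  steps:
    - {"slide": [0, 0.0073, -0.03], "grip": 0.6}
    - {"slide": [0, 0, -0.03], "grip": 0.6}
    - {"slide": [0, 0, -0.03], "grip": 0.6}
    - {"slide": [0, 0, -0.02], "grip": 0.6}
    - {"grip": 0.6}
    - {"grip": 0.6}
    - {"grip": 0.6}
    - {"grip": 0.6}

```text
schema error: expected keys rot, slide, grip
```

```bash
python3 - <<'E'
from h import *
s=sensors.read_state();print(s['ee_pos'])
w=shot('wrist','w3.png')
im=cv2.imread('pics/w3.png')[120:320,220:420]; cv2.imwrite('pics/w3c.png',cv2.resize(im,None,fx=3,fy=3))
for a in [(.4951,.3307)]:
    q=np.array([w2px(w,x) for x in circ(a,.098,.008)]); print(q.min(0),q.max(0),(q.mean(0)-[220,120])*3)
E
```

```text
[0.49426616 0.32380952 0.22256577]
[316.47976779 177.60733842] [331.63016772 192.33116064] [312.97807037 195.24822876]
```

View pics/w3c.png

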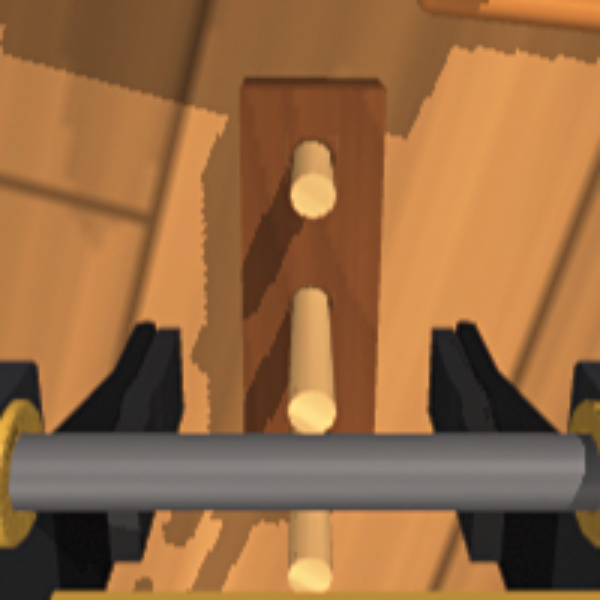

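The pin's top is at crop (313,195), exactly as predicted, so I'll descend and grasp it.

Request:
arm_command:
  newtons: 20
  steps:
    - {"rot": [0, 0, 0], "slide": [0.0004, 0.007, -0.03], "grip": 0.6}
    - {"rot": [0, 0, 0], "slide": [0, 0, -0.04], "grip": 0.6}
    - {"rot": [0, 0, 0], "slide": [0, 0, -0.04], "grip": 0.6}
    - {"rot": [0, 0, 0], "slide": [0, 0, -0.03], "grip": 0.6}
    - {"rot": [0, 0, 0], "slide": [0, 0, -0.0215], "grip": 0.6}
    - {"rot": [0, 0, 0], "slide": [0, 0, 0], "grip": 0.1}
    - {"rot": [0, 0, 0], "slide": [0, 0, 0], "grip": 0.1}
    - {"rot": [0, 0, 0], "slide": [0, 0, 0], "grip": 0.1}

```text
time: 3.65
ee_pos: [0.4946, 0.3323, 0.0623]
eef_rot: [0.603, 0.798, 0.001, 0.0]
ft_force: [0.1, -0.1, -0.3]
width: 0.0297
grip_force: 0.0
```

Request:
arm_command:
  newtons: 20
  steps:
    - {"rot": [0, 0, 0], "slide": [0, 0, 0], "grip": 0.1}
    - {"rot": [0, 0, 0], "slide": [0, 0, 0], "grip": 0.1}
    - {"rot": [0, 0, 0], "slide": [0, 0, 0], "grip": 0.1}
    - {"rot": [0, 0, 0], "slide": [0, 0, 0.02], "grip": 0.1}
    - {"rot": [0, 0, 0], "slide": [0, 0, 0.04], "grip": 0.1}
    - {"rot": [0, 0, 0], "slide": [0, 0, 0.05], "grip": 0.1}
    - {"rot": [0, 0, 0], "slide": [0, 0, 0.05], "grip": 0.1}
    - {"rot": [0, 0, 0], "slide": [0, 0, 0.02], "grip": 0.1}

```text
time: 4.65
ee_pos: [0.495, 0.3319, 0.2443]
eef_rot: [0.604, 0.797, 0.002, 0.0]
ft_force: [0.4, 0.5, -0.6]
width: 0.0154
grip_force: 20.0
```

Request:
arm_command:
  steps:
    - {"rot": [0, 0, 9.3], "slide": [-0.0055, -0.043, 0], "grip": 0.1}
    - {"rot": [0, 0, 9.3], "slide": [-0.0055, -0.043, 0], "grip": 0.1}
    - {"rot": [0, 0, 9.3], "slide": [-0.0055, -0.043, 0], "grip": 0.1}
    - {"rot": [0, 0, 9.3], "slide": [-0.0055, -0.043, 0], "grip": 0.1}
    - {"rot": [0, 0, 9.3], "slide": [-0.0055, -0.043, 0], "grip": 0.1}
    - {"rot": [0, 0, 9.3], "slide": [-0.0055, -0.043, 0], "grip": 0.1}
    - {"rot": [0, 0, 9.3], "slide": [-0.0055, -0.043, 0], "grip": 0.1}
    - {"rot": [0, 0, 9.3], "slide": [-0.0055, -0.042, 0], "grip": 0.1}

```text
time: 5.65
ee_pos: [0.4497, -0.013, 0.241]
eef_rot: [-0.004, 1.0, 0.0, -0.0]
ft_force: [0.5, -0.8, 0.5]
width: 0.0156
grip_force: 20.0
```

```bash
python3 - <<'E'
import json
from h import *
s=sensors.read_state();print(s['ee_pos'],s['eef_rot'],s['joint_positions'].round(3))
w=shot('wrist','w4.png')
json.dump({k:np.array(w[k]).tolist() for k in('pose','intrinsics')},open('w4.json','w'))
print(w2px(w,(.516,-.0114,.036)))
im=cv2.imread('pics/w4.png')[100:280,200:440]; cv2.imwrite('pics/w4c.png',cv2.resize(im,None,fx=3.3,fy=3.3,interpolation=cv2.INTER_CUBIC))
E
```

```text
[ 0.44969398 -0.0130408   0.24103044] [-4.00524586e-03  9.99991965e-01  1.69205077e-04 -6.81004557e-06] [-0.589 -0.105  0.488  1.891  0.05   1.344  1.464]
[322.00635067 221.14634229]
```

View pics/w4c.png

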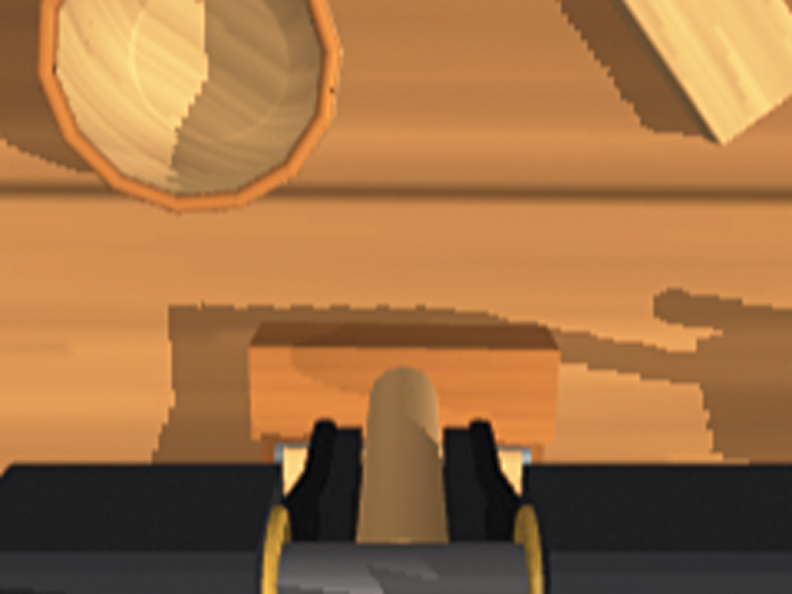

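The camera looks back toward -x, so the pin hides the bore; the jig's front edge is at v≈205, u 275–369, square to the tool. I'll shift over the slope to see the bore.

Request:
arm_command:
  steps:
    - {"rot": [0, 0, 0], "slide": [0.025, 0, 0.01], "grip": 0.1}
    - {"rot": [0, 0, 0], "slide": [0.025, 0, 0.01], "grip": 0.1}
    - {"rot": [0, 0, 0], "slide": [0.025, 0, 0.01], "grip": 0.1}
    - {"rot": [0, 0, 0], "slide": [0.025, 0, 0.01], "grip": 0.1}
    - {"rot": [0, 0, 0], "slide": [0.025, 0, 0], "grip": 0.1}
    - {"rot": [0, 0, 0], "slide": [0.025, 0, 0], "grip": 0.1}
    - {"rot": [0, 0, 0], "slide": [0.01, 0, 0], "grip": 0.1}
    - {"rot": [0, 0, 0], "slide": [0, 0, 0], "grip": 0.1}

```text
time: 6.7
ee_pos: [0.6101, -0.0116, 0.2806]
eef_rot: [-0.001, 1.0, -0.0, -0.0]
ft_force: [0.4, -0.3, 0.2]
width: 0.0153
grip_force: 20.0
```

```bash
python3 - <<'E'
import json
from h import *
s=sensors.read_state();print(s['ee_pos'],s['eef_rot'],s['joint_positions'].round(3))
w=shot('wrist','w5.png')
json.dump({k:np.array(w[k]).tolist() for k in('pose','intrinsics')},open('w5.json','w'))
print(w2px(w,(.516,-.0114,.036)))
im=cv2.imread('pics/w5.png')[60:240,200:440]; cv2.imwrite('pics/w5c.png',cv2.resize(im,None,fx=3.3,fy=3.3,interpolation=cv2.INTER_CUBIC))
E
```

```text
[ 0.61007165 -0.0115935   0.28059707] [-1.17569513e-03  9.99999157e-01 -2.48860152e-04 -4.90819529e-04] [-0.5    0.298  0.567  1.438 -0.159  1.453  1.639]
[321.70335121 101.46796531]
```

View pics/w5c.png

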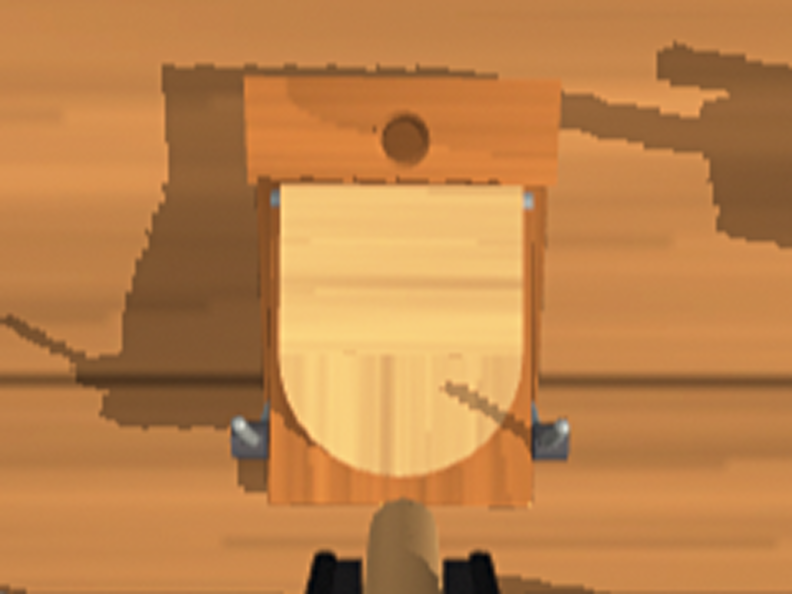

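The bore is at px (323,102), the D base spans v 115–205 below it, and the jig is square to the tool.

```bash
cat > fit.py <<'E'
import json,sys
from h import *
from scipy.optimize import least_squares
np.set_printoptions(precision=4,suppress=True)
def proj(w,P):
    K=np.array(w['intrinsics']);T=np.array(w['pose']); c=(np.asarray(P)-T[:3,3])@T[:3,:3]@K.T; return c[:,:2]/c[:,2:]
def outline():
    t=np.linspace(-np.pi/2,np.pi/2,81); s=np.linspace(0,70,40)
    return np.vstack([np.c_[s,-50+0*s],np.c_[70+50*np.cos(t),50*np.sin(t)],np.c_[s[::-1],50+0*s],np.c_[0*np.linspace(50,-50,60),np.linspace(50,-50,60)]])/1e3
def world(p,sy,n=0):
    bx,by,yaw,th=p; s=sy[:,0];y=sy[:,1]
    X=.018+s*np.cos(th)-n*np.sin(th); Z=.045+s*np.sin(th)+n*np.cos(th)
    return np.c_[bx+X*np.cos(yaw)-y*np.sin(yaw),by+X*np.sin(yaw)+y*np.cos(yaw),Z]
def contour(f,roi):
    im=cv2.imread(f); hsv=cv2.cvtColor(im,cv2.COLOR_BGR2HSV)
    return im,hsv
E
python3 - <<'E'
from fit import *
w=json.load(open('w5.json')); im=cv2.imread('pics/w5.png'); hsv=cv2.cvtColor(im,cv2.COLOR_BGR2HSV)
for v,u in [(140,320),(180,300),(180,340),(75+60-0,0)][:3]: print(im[v,u],hsv[v,u])
print('leaf',im[210,300],hsv[210,300],'block',im[105,285],hsv[105,285],'bore',im[102,323])
# bore blob
g=im[90:116,305:341,2].astype(int); 
for r in range(0,26): print(90+r,' '.join('%3d'%x for x in g[r,4:32]))
m=((hsv[:,:,1]<140)&(hsv[:,:,2]>170)).astype(np.uint8); m[:112]=0;m[207:]=0;m[:,:280]=0;m[:,365:]=0
n,l,st,_=cv2.connectedComponentsWithStats(m); k=1+st[1:,4].argmax(); print(st[k])
for v in (116,130,150,170,185,195,200,204): 
    c=np.where(l[v]==k)[0]; print(v,c.min() if len(c) else None,c.max() if len(c) else None)
E
```

```text
[120 195 243] [ 18 129 243]
[126 211 249] [ 21 126 249]
[ 81 133 179] [ 16 140 179]
leaf [ 58 125 208] [ 13 184 208] block [ 61 129 216] [ 13 183 216] bore [ 39  80 132]
90 192 192 192 193 193 193 194 194 194 195 195 196 196 195 197 197 198 197 196 198 198 197 199 199 198 199 198 199
91 195 196 196 196 195 195 196 197 197 199 199 199 200 200 200 198 200 200 199 201 200 200 201 202 201 201 202 203
92 200 199 200 199 199 200 201 201 202 203 203 203 205 205 204 205 206 205 205 204 205 205 206 206 206 205 206 207
93 199 199 199 200 201 201 202 202 202 203 196 190 189 186 185 198 207 207 206 206 205 206 205 205 206 207 207 207
94 197 199 199 199 199 199 201 201 195 189 178 170 163 160 155 165 172 186 204 207 204 204 203 203 205 205 205 205
95 196 197 197 198 198 197 200 195 187 177 158 148 127 121 119 129 135 151 184 204 206 203 202 203 204 204 204 204
96 195 194 194 196 196 197 196 192 182 158 127 118 110 108 109 106 108 125 146 182 203 202 202 202 202 203 203 204
97 191 191 191 193 191 194 193 188 146 122 120 121 126 127 128 118 100 102 113 142 198 200 200 200 199 200 199 200
98 188 189
[... 1500 characters left out ...]
207 210 210 209 209 209 209 210 210 210 208 203 202 200 203 202 211 214 214 212 211 212 211 212 212 213 213 214
112 206 207 207 207 208 207 207 206 205 208 209 207 211 210 210 210 210 209 209 210 209 209 209 210 210 211 212 212
113 205 207 206 206 208 207 207 206 209 210 208 174 207 210 209 209 209 210 209 211 210 212 212 212 212 214 212 213
114 166 168 168 168 170 170 169 173 207 211 207 141 168 170 170 170 171 171 171 173 176 212 214 213 213 212 177 174
115 150 148 147 148 149 150 149 151 184 186 184 153 153 154 154 153 154 154 154 155 158 187 189 188 189 187 157 156
[ 285  116   77   88 5729]
116 293 293
130 285 357
150 285 357
170 285 357
185 290 348
195 298 343
200 306 335
204 None None
```

```bash
cat >> fit.py <<'E'
def cnt(f,v0,v1,u0=280,u1=365):
    im=cv2.imread(f); hsv=cv2.cvtColor(im,cv2.COLOR_BGR2HSV)
    m=((hsv[:,:,1]<155)&(hsv[:,:,2]>150)).astype(np.uint8); m[:v0]=0;m[v1:]=0;m[:,:u0]=0;m[:,u1:]=0
    n,l,st,_=cv2.connectedComponentsWithStats(m); k=1+st[1:,4].argmax()
    c,_=cv2.findContours(cv2.morphologyEx((l==k).astype(np.uint8),cv2.MORPH_CLOSE,np.ones((9,9))),cv2.RETR_EXTERNAL,cv2.CHAIN_APPROX_NONE)
    return max(c,key=len)[:,0].astype(float)
def sd(w,p,C,n=0):
    q=proj(w,world(p,outline(),n)).astype(np.float32).reshape(-1,1,2)
    return np.array([cv2.pointPolygonTest(q,(float(a),float(b)),True) for a,b in C])-.5
E
python3 - <<'E'
from fit import *
w=json.load(open('w5.json')); b=px2w(w,(322.6,101.9),.036); print('bore',b)
C=cnt('pics/w5.png',112,207); print(len(C),C.min(0),C.max(0))
f=lambda p:np.r_[sd(w,p,C)]
for lock in (0,1):
    g=lambda p:np.r_[f(p),lock*30*(proj(w,[[p[0],p[1],.036]])[0]-[322.6,101.9])]
    r=least_squares(g,[b[0],b[1],0,.32],loss='soft_l1',x_scale=[.001,.001,.01,.01],diff_step=1e-3); print(r.x,np.degrees(r.x[2:]),np.abs(f(r.x)).mean(), proj(w,[[r.x[0],r.x[1],.036]]))
for th in (11,14,17,20,23,26):
    g=lambda q:np.r_[f([q[0],q[1],q[2],np.radians(th)]),10*(proj(w,[[q[0],q[1],.036]])[0]-[322.6,101.9])]
    r=least_squares(g,[b[0],b[1],0],loss='soft_l1',x_scale=[.001,.001,.01],diff_step=1e-3); print(th,r.cost,r.x)
E
```

```text
bore [ 0.5166 -0.0102  0.036 ]
283 [284. 116.] [361. 204.]
[ 0.5164 -0.0112 -0.0103  0.3445] [-0.5897 19.7392] 0.34798955574838414 [[321.8751 101.8096]]
[ 0.5165 -0.0102 -0.0231  0.3436] [-1.3244 19.6859] 0.4066587312040819 [[322.5835 101.8921]]
11 74.26213418339442 [ 0.5168 -0.0105 -0.0183]
14 48.88178052100638 [ 0.5166 -0.0105 -0.0186]
17 37.14012085252239 [ 0.5165 -0.0105 -0.0191]
20 34.24569566586291 [ 0.5165 -0.0105 -0.019 ]
23 39.12810623992948 [ 0.5166 -0.0105 -0.0185]
26 55.82214959051987 [ 0.5167 -0.0105 -0.018 ]
```

```bash
python3 - <<'E'
from fit import *
w=json.load(open('w5.json')); im=cv2.imread('pics/w5.png')
g=im[:,:,2].astype(int)
print('col322',[(v,g[v,322]) for v in range(204,222)])
for v in (214,217,220,223): print(v,g[v,306:340].tolist())
for dx in (-.002,0,.001,.002):
    q=proj(w,circ((.6101+dx,-.0116),.2371,.008)); print(dx,q.min(0),q.max(0))
E
```

```text
col322 [(204, np.int64(220)), (205, np.int64(203)), (206, np.int64(203)), (207, np.int64(204)), (208, np.int64(205)), (209, np.int64(206)), (210, np.int64(186)), (211, np.int64(150)), (212, np.int64(132)), (213, np.int64(134)), (214, np.int64(135)), (215, np.int64(135)), (216, np.int64(135)), (217, np.int64(135)), (218, np.int64(134)), (219, np.int64(133)), (220, np.int64(132)), (221, np.int64(133))]
214 [209, 209, 209, 209, 210, 209, 212, 211, 189, 155, 136, 138, 139, 138, 138, 134, 135, 139, 141, 145, 147, 151, 159, 181, 201, 211, 210, 210, 209, 210, 210, 209, 210, 209]
217 [204, 205, 204, 204, 205, 208, 194, 136, 130, 136, 140, 140, 138, 138, 136, 135, 135, 138, 141, 143, 147, 152, 158, 166, 175, 191, 204, 204, 202, 202, 202, 202, 202, 202]
220 [204, 205, 204, 204, 208, 206, 140, 129, 134, 136, 139, 140, 139, 137, 137, 134, 132, 134, 140, 143, 147, 152, 158, 166, 173, 182, 205, 205, 204, 203, 204, 204, 203, 203]
223 [191, 191, 191, 191, 194, 174, 133, 131, 132, 137, 139, 139, 138, 137, 135, 134, 133, 134, 136, 142, 146, 151, 158, 164, 172, 180, 197, 192, 191, 191, 192, 191, 192, 192]
-0.002 [310.7841 206.4332] [331.2806 225.6174]
0 [310.8047 208.8861] [331.2478 227.9704]
0.001 [310.8149 210.1078] [331.2314 229.1423]
0.002 [310.8252 211.3262] [331.215  230.3112]
```

Request:
arm_command:
  steps:
    - {"rot": [0, 0, 0], "slide": [-0.035, 0.0006, 0], "grip": 0.1}
    - {"rot": [0, 0, 0], "slide": [-0.035, 0, 0], "grip": 0.1}
    - {"rot": [0, 0, 0], "slide": [-0.0248, 0, -0.01], "grip": 0.1}
    - {"rot": [0, 0, 0], "slide": [0, 0, -0.05], "grip": 0.1}
    - {"rot": [0, 0, 0], "slide": [0, 0, -0.05], "grip": 0.1}
    - {"rot": [0, 0, 0], "slide": [0, 0, -0.05], "grip": 0.1}
    - {"rot": [0, 0, 0], "slide": [0, 0, -0.0256], "grip": 0.1}
    - {"rot": [0, 0, 0], "slide": [0, 0, 0], "grip": 0.1}

```text
time: 7.75
ee_pos: [0.5136, -0.011, 0.0944]
eef_rot: [-0.001, 1.0, -0.0, -0.002]
ft_force: [0.1, 0.0, -0.4]
width: 0.0158
grip_force: 20.0
```

```bash
python3 - <<'E'
from fit import *
s=sensors.read_state();print(s['ee_pos'],s['eef_rot'],s['ft_force'])
w=shot('scene','s2.png');w=shot('wrist','w6.png')
a=cv2.imread('pics/w6.png')[60:360,120:520]
b=cv2.imread('pics/s2.png')[190:290,260:360]
cv2.imwrite('pics/c6.png',np.hstack([a,cv2.resize(b,(300,300),interpolation=cv2.INTER_CUBIC)]))
E
```

```text
[ 0.5136 -0.011   0.0944] [-0.0014  1.     -0.0001 -0.0016] [ 0.1221  0.0208 -0.4   ]
```

View pics/c6.png

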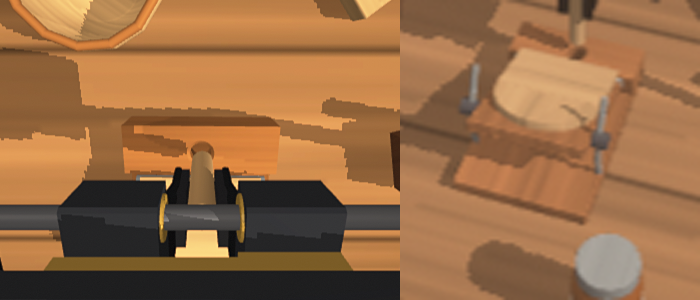

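```bash
python3 - <<'E'
from fit import *
s=sensors.read_state();print(s['ee_pos'])
w=shot('wrist','w7.png'); g=w['pixels'][:,:,0].astype(int)
for v in range(198,226,2): print(v,' '.join('%3d'%x for x in g[v,300:346,][::2]))
print('col321',g[196:230,321].tolist())
for c in [(.5166,-.0103),(.5146,-.011)]:
    for r in (.009,.0105): q=proj(w,circ(c,.036,r)); print('bore',c,r,q.min(0),q.max(0))
e=s['ee_pos']
for dx in (0,.001,.002):
  q=proj(w,circ((e[0]+dx,e[1]),e[2]-.0435,.008)); print('foot',dx,q.min(0),q.max(0))
E
```

```text
[ 0.5157 -0.0109  0.0968]
198 212 210 211 211 211 212 212 215 214 215 216 216 216 217 216 216 217 217 218 217 217 218 219
200 176 209 209 208 208 210 211 207 189 180 167 166 174 188 213 214 214 214 214 214 216 216 216
202 135 142 211 209 207 208 200 184 158 140 136 139 140 139 156 212 213 212 213 215 215 215 215
204 135 133 133 206 205 205 180 134 135 136 136 136 136 138 128 141 212 210 210 212 212 213 213
206 133 133 132 164 202 203 134 137 137 136 139 138 139 139 139 121 146 207 206 207 207 207 208
208 135 135 135 137 213 186  95 142 143 142 143 142 142 145 125 110 125 208 206 207 206 208 207
210 150 149 146 150 229 177  85 106 136 142 142 143 142 124 113 104 128 212 212 211 210 211 213
212 154 155 205 205 236 176 123  88 115 145 145 142 151 147 130 105 134 195 212 213 214 214 214
214 151 156 230 227 237 231 145 114 149 150 145 142 150 157 172 148 137 223 219 218 219 219 216
216 206 206 229 227 237 240 164 142 149 148 145 144 145 155 169 187 154 232 229 229 228 227 219
218 224 226 224 224 227 234 179 141 148 147 146 144 149 156 168 185 199 227 226 226 226 226 225
220 220 221 221 22
[... 172 characters left out ...]
5
224 222 221 221 222 222 226 142 140 147 146 144 141 147 155 167 181 212 225 224 225 225 226 227
col321 [210, 214, 216, 195, 168, 148, 136, 136, 136, 137, 138, 140, 143, 143, 143, 143, 143, 143, 143, 143, 143, 143, 143, 143, 143, 143, 142, 142, 142, 142, 142, 140, 141, 141]
bore (0.5166, -0.0103) 0.009 [311.0271 201.8559] [332.3972 221.9306]
bore (0.5166, -0.0103) 0.0105 [309.245  200.1505] [334.1799 223.5716]
bore (0.5146, -0.011) 0.009 [310.1742 199.5575] [331.5968 219.7308]
bore (0.5146, -0.011) 0.0105 [308.3876 197.8437] [333.3838 221.3798]
foot 0 [310.7748 208.7397] [331.2225 227.8149]
foot 0.001 [310.7846 209.961 ] [331.2054 228.9861]
foot 0.002 [310.7944 211.1789] [331.1885 230.1543]
```

Request:
arm_command:
  steps:
    - {"rot": [0, 0, 0], "slide": [-0.0006, 0, -0.008], "grip": 0.1}
    - {"rot": [0, 0, 0], "slide": [0, 0, -0.006], "grip": 0.1}
    - {"rot": [0, 0, 0], "slide": [0, 0, -0.005], "grip": 0.1}
    - {"rot": [0, 0, 0], "slide": [0, 0, -0.004], "grip": 0.1}
    - {"rot": [0, 0, 0], "slide": [0, 0, -0.004], "grip": 0.1}
    - {"rot": [0, 0, 0], "slide": [0, 0, 0], "grip": 0.1}
    - {"rot": [0, 0, 0], "slide": [0, 0, 0], "grip": 0.1}
    - {"rot": [0, 0, 0], "slide": [0, 0, 0], "grip": 0.1}

```text
time: 8.9
ee_pos: [0.5148, -0.011, 0.0685]
eef_rot: [-0.001, 1.0, -0.0, 0.0]
ft_force: [0.0, -2.0, -1.1]
width: 0.0156
grip_force: 20.0
```

Request:
arm_command:
  steps:
    - {"rot": [0, 0, 0], "slide": [0, -0.0003, -0.004], "grip": 0.1}
    - {"rot": [0, 0, 0], "slide": [0, 0, -0.004], "grip": 0.1}
    - {"rot": [0, 0, 0], "slide": [0, 0, -0.003], "grip": 0.1}
    - {"rot": [0, 0, 0], "slide": [0, 0, -0.003], "grip": 0.1}
    - {"rot": [0, 0, 0], "slide": [0, 0, -0.002], "grip": 0.1}
    - {"rot": [0, 0, 0], "slide": [0, 0, 0], "grip": 0.1}
    - {"rot": [0, 0, 0], "slide": [0, 0, 0], "grip": 0.1}
    - {"rot": [0, 0, 0], "slide": [0, 0, 0], "grip": 0.1}

```text
time: 9.9
ee_pos: [0.5156, -0.011, 0.0534]
eef_rot: [-0.001, 1.0, 0.0, 0.001]
ft_force: [-0.9, -1.0, 9.9]
width: 0.0155
grip_force: 20.0
```

Request:
arm_command:
  steps:
    - {"rot": [0, 0, 0], "slide": [0, 0, 0], "grip": 0.5}
    - {"rot": [0, 0, 0], "slide": [0, 0, 0], "grip": 0.5}
    - {"rot": [0, 0, 0], "slide": [0, 0, 0], "grip": 0.5}
    - {"rot": [0, 0, 0], "slide": [0, 0, 0.015], "grip": 0.5}
    - {"rot": [0, 0, 0], "slide": [0, 0, 0.03], "grip": 0.5}
    - {"rot": [0, 0, 0], "slide": [0, 0, 0.05], "grip": 0.5}
    - {"rot": [0, 0, 0], "slide": [0, 0, 0.05], "grip": 0.5}
    - {"rot": [0, 0, 0], "slide": [0, 0, 0.03], "grip": 0.6}

```text
time: 10.9
ee_pos: [0.5154, -0.0115, 0.2311]
eef_rot: [-0.001, 1.0, 0.0, 0.002]
ft_force: [-0.3, 1.0, -0.9]
width: 0.0478
grip_force: 0.0
```

Request:
arm_command:
  steps:
    - {"rot": [0, 0, 0], "slide": [0.02, 0, 0.01], "grip": 0.6}
    - {"rot": [0, 0, 0], "slide": [0.03, 0, 0.01], "grip": 0.6}
    - {"rot": [0, 0, 0], "slide": [0.03, 0, 0.01], "grip": 0.6}
    - {"rot": [0, 0, 0], "slide": [0.03, 0, 0], "grip": 0.6}
    - {"rot": [0, 0, 0], "slide": [0.03, 0, 0], "grip": 0.6}
    - {"rot": [0, 0, 0], "slide": [0.03, 0, 0], "grip": 0.6}
    - {"rot": [0, 0, 0], "slide": [0, 0, 0], "grip": 0.6}
    - {"rot": [0, 0, 0], "slide": [0, 0, 0], "grip": 0.6}

```text
time: 11.9
ee_pos: [0.6843, -0.0115, 0.2581]
eef_rot: [-0.001, 1.0, -0.0, 0.0]
ft_force: [-0.1, 0.1, 0.2]
width: 0.0519
grip_force: 0.0
```

```bash
python3 - <<'E'
from fit import *
s=sensors.read_state();print(s['ee_pos'],s['joint_positions'].round(2))
w=shot('wrist','w8.png')
json.dump({k:np.array(w[k]).tolist() for k in('pose','intrinsics')},open('w8.json','w'))
p=(.5163,-.0105,-.01,.34)
q=proj(w,world(p,outline())); print(q.min(0),q.max(0))
for z in (.09,.036): q=proj(w,circ(p,z,.008)); print(q.min(0),q.max(0))
im=w['pixels'][:,:,::-1].copy()
cv2.imwrite('pics/w8c.png',cv2.resize(im[50:290,200:440],(600,600),interpolation=cv2.INTER_CUBIC))
E
```

```text
[ 0.6843 -0.0115  0.2581] [-0.43  0.49  0.58  1.25 -0.26  1.47  1.69]
[279.7638  50.7112] [363.8106 149.8614]
[314.9998  14.1662] [330.4419  31.6571]
[316.0111  29.1449] [329.1191  43.8118]
```

View pics/w8c.png

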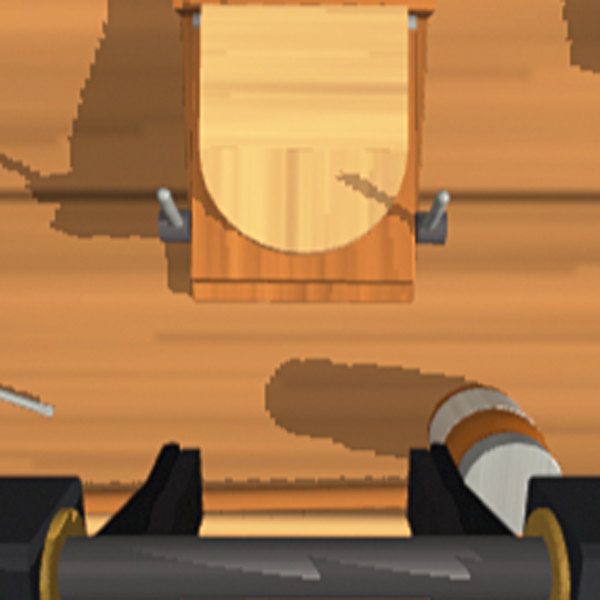

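The D base now shows fully (v 52–151), with the pin just above my crop. Joint fit of both views, plus a pin check.

```bash
python3 - <<'E'
from fit import *
w5=json.load(open('w5.json'));w8=json.load(open('w8.json'))
C5=cnt('pics/w5.png',112,207);C8=cnt('pics/w8.png',48,160,276,368); print(C8.min(0),C8.max(0))
f=lambda p:np.r_[sd(w5,p[:4],C5),sd(w8,np.r_[p[0]+p[4],p[1]+p[5],p[2]+p[6],p[3]],C8)]
def go(g,x0,n):
    r=least_squares(g,x0,loss='soft_l1',x_scale=[.001,.001,.01,.01,.001,.001,.01][:n],diff_step=1e-3);return r
r=go(lambda p:np.r_[f(p),p[4]/.001,p[5]/.001,p[6]/.01],[.5164,-.0107,-.01,.34,1e-4,1e-4,1e-4],7); print(r.x,np.degrees(r.x[2:4]),r.cost,np.abs(r.fun).mean())
r=go(lambda p:sd(w8,p,C8),[.5164,-.0107,-.01,.34],4); print('w8',r.x,np.degrees(r.x[2:]),np.abs(r.fun).mean())
for th in (16,18,19,20,21,23):
    r=go(lambda q:np.r_[sd(w8,np.r_[q,np.radians(th)],C8)],[.5164,-.0107,-.01],3); print(th,r.cost,r.x)
g=cv2.imread('pics/w8.png')[:,:,2].astype(int)
for v in range(8,50,3): print(v,' '.join('%3d'%x for x in g[v,306:342:2]))
E
```

```text
[280.  52.] [366. 151.]
[ 0.5165 -0.0113 -0.0086  0.2934  0.0002 -0.0008  0.0069] [-0.4933 16.8108] 62.726629568116024 0.31682858086947996
w8 [ 0.5166 -0.0122 -0.0001  0.2803] [-0.0059 16.06  ] 0.2582504262828902
16 27.507903899412014 [ 0.5166 -0.0121 -0.0009]
18 33.884986388670534 [ 0.5168 -0.0121 -0.001 ]
19 43.03084843584211 [ 0.5169 -0.0121 -0.0006]
20 56.62479778145268 [ 0.517  -0.0121 -0.0012]
21 74.74805243236924 [ 0.5171 -0.012  -0.0019]
23 124.04388629153563 [ 0.5173 -0.012  -0.002 ]
8 198 198 197 197 198 198 195 195 196 196 196 195 195 196 195 196 195 196
11 200 200 200 199 200 200 199 199 199 199 199 199 199 199 198 198 199 200
14 197 198 199 199 199 198 198 214 226 208 200 201 200 200 202 202 201 202
17 190 191 191 193 191 202 234 233 235 236 236 213 196 196 199 199 200 200
20 193 193 196 195 194 241 234 232 232 233 235 237 200 200 200 200 202 202
23 195 196 195 195 197 242 241 238 233 232 232 234 219 200 201 202 203 203
26 133 168 171 170 167 248 242 240 241 237 233 234 207 209 208 210 210 209
29 134 134 136 136 136 108 242 245 242 243 244 190 204 206 206 206 206 207
32 131 130 132 132  93 111 100 109 132 138 160 187 176 200 199 200 200 200
35 149 145 146 138  93 115 106 109 113 141 168 196 119 206 203 203 204 204
38 149 148 150 142 103 115 106 110 120 148 175 205 126 211 209 209 208 207
41 225 224 228 156 124 127 107 111 126 154 184 125 193 225 223 224 217 216
44 217 216 217 220 220 219 142 106 126 131 139 172 222 220 219 219 220 219
47 214 215 215 216 216 217 215 205 198 201 220 220 219 219 219 219 220 219
```

```bash
cat > fit2.py <<'E'
from fit import *
def cnt2(f,v0,v1,u0,u1,S=160):
    im=cv2.imread(f); hsv=cv2.cvtColor(im,cv2.COLOR_BGR2HSV)
    m=((hsv[:,:,1]<S)&(hsv[:,:,2]>110)).astype(np.uint8); m[:v0]=0;m[v1:]=0;m[:,:u0]=0;m[:,u1:]=0
    m=cv2.morphologyEx(cv2.morphologyEx(m,cv2.MORPH_CLOSE,np.ones((3,3))),cv2.MORPH_OPEN,np.ones((7,7)))
    n,l,st,_=cv2.connectedComponentsWithStats(m); k=1+st[1:,4].argmax()
    c,_=cv2.findContours((l==k).astype(np.uint8),cv2.RETR_EXTERNAL,cv2.CHAIN_APPROX_NONE)
    return max(c,key=len)[:,0].astype(float)
E
python3 - <<'E'
from fit2 import *
w5=json.load(open('w5.json'));w8=json.load(open('w8.json'))
C5=cnt2('pics/w5.png',112,208,276,372);C8=cnt2('pics/w8.png',45,162,270,374)
for nm,w,C in(('w5',w5,C5),('w8',w8,C8)):
    print(nm,C.min(0),C.max(0))
    # drop outliers iteratively
    x=np.array([.5165,-.011,-.005,.31])
    for it in range(4):
        r=least_squares(lambda p:sd(w,p,C),x,loss='soft_l1',f_scale=.3,x_scale=[.001,.001,.01,.01],diff_step=1e-3); x=r.x
        e=sd(w,x,C); 
        if it<3: 
            k=np.abs(e)<max(.8,2.5*np.median(np.abs(e))); out=C[~k]; C=C[k]
    print(x,np.degrees(x[2:]),len(C),np.abs(e).mean())
    for th in range(14,24):
        r=least_squares(lambda q:sd(w,np.r_[q,np.radians(th)],C),x[:3],loss='soft_l1',f_scale=.3,x_scale=[.001,.001,.01],diff_step=1e-3); print(th,round(r.cost,2),end=' | ')
    print()
    e=sd(w,x,C)
    for a,msk in (('hinge',C[:,1]<C[:,1].min()+4),('L',C[:,0]<C[:,0].min()+4),('R',C[:,0]>C[:,0].max()-4),('apex',C[:,1]>C[:,1].max()-6)): print(a,e[msk].mean().round(2))
E
```

```text
w5 [284. 115.] [358. 203.]
[ 0.5163 -0.0111 -0.0117  0.3622] [-0.6703 20.7538] 278 0.25769530185881534
14 22.25 | 15 18.73 | 16 15.85 | 17 13.58 | 18 11.86 | 19 10.64 | 20 9.93 | 21 9.78 | 22 10.29 | 23 11.61 | 
hinge -0.16
L -0.05
R -0.04
apex -0.26
w8 [280.  52.] [363. 151.]
[ 0.5166 -0.0124  0.0024  0.2752] [ 0.1369 15.7657] 304 0.1853188019759221
14 8.94 | 15 6.93 | 16 6.46 | 17 7.96 | 18 11.71 | 19 17.49 | 20 24.86 | 21 33.53 | 22 43.31 | 23 54.11 | 
hinge -0.1
L -0.15
R -0.17
apex -0.2
```

```bash
python3 - <<'E'
from fit2 import *
from scipy.spatial.transform import Rotation as R
w5=json.load(open('w5.json'));w8=json.load(open('w8.json'))
p=shot('scene'); sc={k:np.array(p[k]).tolist() for k in('pose','intrinsics')}; json.dump(sc,open('sc.json','w'))
q=proj(sc,world((.5165,-.011,0,.3),outline())); print(q.min(0),q.max(0))
im=cv2.imread('pics/scene1.png'); hsv=cv2.cvtColor(im,cv2.COLOR_BGR2HSV)
u0,v0=q.min(0).astype(int)-3;u1,v1=q.max(0).astype(int)+4
for v in range(v0,v1): print(v,' '.join('%3d'%x for x in hsv[v,u0:u1:2,1]))
E
```

```text
[291.0936 205.3218] [332.7968 231.608 ]
202 129 128 125 126 127 144 149 149 147 149 149 147 149 147 147 146 146 144 137 134 134 133 132 132
203 130 129 129 129 126 148 149 151 149 148 149 149 147 147 148 147 149 149 145 144 139 134 131 131
204 128 126 126 126 130 149 148 148 151 149 149 148 147 147 146 147 148 147 148 147 147 147 142 132
205 130 127 128 128 140 148 145 149 150 149 150 149 149 147 149 145 145 147 147 147 149 149 148 145
206 127 128 127 128 138 147 126 124 134 146 149 149 148 149 148 143 140 146 146 147 150 149 150 150
207 128 127 129 128 133 128 118 117 120 123 135 145 149 148 146 140 135 148 148 147 150 147 148 148
208 127 129 128 128 134 107 118 117 117 118 120 124 135 144 145 135 134 146 149 147 147 146 148 148
209 128 128 129 128 135 119 117 117 117 115 118 117 120 122 130 132 143 148 148 148 148 148 148 148
210 127 128 129 128 127 118 117 117 117 117 117 118 119 116 117 118 130 145 148 148 149 150 148 148
211 128 128 127 127 121 117 117 117 117 117 116 118 117 116 117 118 119 121 131 146 148 149 147 147
212 128 127 127 129 119 116 118 117 117 116 117 117 117 117 
[... 1539 characters left out ...]

228 146 147 149 128 115 116 118 116 117 116 118 117 118 118 118 116 117 116 118  79  71 146 147 144
229 147 146 148 144 123 114 116 118 118 116 117 117 117 116 118 116 116 115 125  59  95 147 147 144
230 147 148 146 146 140 118 114 117 117 117 118 117 117 116 117 118 118 123 143  44 102 147 146 144
231 147 149 146 145 146 140 120 116 116 116 117 116 117 117 117 118 119 135 147  40 116 147 145 139
232 143 145 147 148 147 146 142 128 120 117 118 116 117 118 116 123 134 140 147  27 133 147 148 135
233 144 143 145 144 147 147 149 144 142 134 131 127 128 128 135 141 146 140 121  25 132 148 146 133
234 143 143 145 142 145 145 147 147 147 145 144 143 143 144 146 147 149 147  80  31  68 135 144 134
```

```bash
python3 - <<'E'
from fit2 import *
from scipy.spatial.transform import Rotation as R
im=cv2.imread('pics/scene1.png'); hsv=cv2.cvtColor(im,cv2.COLOR_BGR2HSV)
for u in (300,305,310,315,320): print(u,hsv[222:238,u,2].tolist(),hsv[222:238,u,1].tolist())
sc=json.load(open('sc.json'));w5=json.load(open('w5.json'));w8=json.load(open('w8.json'))
# scene subpixel mask
S=cv2.resize(hsv[195:245,280:345,1].astype(np.float32),None,fx=4,fy=4,interpolation=cv2.INTER_LINEAR)
m=((S<125)&(S>108)).astype(np.uint8); m=cv2.morphologyEx(m,cv2.MORPH_OPEN,np.ones((13,13)))
n,l,st,_=cv2.connectedComponentsWithStats(m); k=1+st[1:,4].argmax()
c,_=cv2.findContours((l==k).astype(np.uint8),cv2.RETR_EXTERNAL,cv2.CHAIN_APPROX_NONE)
Cs=max(c,key=len)[::3,0].astype(float); Cs=(Cs+.5)/4-.5+[280,195]
print(Cs.min(0),Cs.max(0))
D=[[w5,cnt2('pics/w5.png',112,208,276,372),0],[w8,cnt2('pics/w8.png',45,162,270,374),0],[sc,Cs,.5]]
def pert(w,d):
    T=np.array(w['pose']); T[:3,3]+=d[:3]; T[:3,:3]=T[:3,:3]@R.from_rotvec(d[3:]).as_matrix(); return dict(pose=T,intrinsics=w['intrinsics'])
sig=np.r_[[.002]*3,[.004]*3]
def run(use,fix=None):
    Ds=[list(D[i]) for i in use]; x=np.r_[.5165,-.011,-.003,.31,np.zeros(6*len(use))+1e-6]
    def res(x,parts=False):
        p=x[:4].copy()
        if fix: p[3]=np.radians(fix)
        e=[sd(pert(w,x[4+6*i:10+6*i]),p,C)+o for i,(w,C,o) in enumerate(Ds)]
        if parts: return e
        return np.r_[np.concatenate([np.tanh(a/1.5)*1.5/.25*(10/len(a)**.5) /3 for a in e]),(x[4:].reshape(-1,6)/sig).ravel(),x[2]/.02]
    for it in range(2):
        r=least_squares(res,x,x_scale=np.r_[.001,.001,.01,.01,np.tile([.001]*3+[.003]*3,len(use))],diff_step=1e-4); x=r.x
    e=res(x,True); print(use,fix,round(r.cost,2),x[:4],np.degrees(x[3]).round(2),[np.abs(a).mean().round(2) for a in e])
for use in ([0,1],[2],[0,1,2]): run(use)
for th in (15,17,19,21): run([0,1,2],th)
E
```

```text
300 [216, 214, 211, 207, 206, 204, 201, 163, 143, 142, 165, 168, 170, 142, 134, 135] [116, 118, 117, 118, 119, 119, 118, 116, 114, 120, 142, 149, 147, 144, 141, 142]
305 [195, 194, 197, 202, 205, 207, 208, 208, 196, 175, 171, 163, 158, 164, 136, 127] [116, 117, 118, 117, 118, 117, 118, 118, 116, 117, 115, 136, 147, 148, 143, 143]
310 [208, 209, 210, 211, 210, 208, 207, 207, 207, 198, 192, 179, 161, 160, 162, 144] [116, 117, 117, 116, 117, 118, 117, 117, 117, 116, 116, 127, 143, 145, 146, 143]
315 [212, 209, 209, 163, 175, 204, 209, 207, 204, 201, 199, 186, 174, 172, 170, 168] [117, 117, 117, 116, 117, 118, 117, 117, 116, 118, 117, 130, 144, 147, 147, 146]
320 [217, 215, 206, 202, 198, 198, 179, 143, 156, 161, 141, 162, 168, 167, 168, 168] [115, 116, 118, 117, 117, 117, 117, 116, 118, 119, 134, 146, 149, 148, 147, 147]
[290.875 206.375] [330.875 232.625]
[0, 1] None 24.13 [ 0.5168 -0.0118 -0.0048  0.296 ] 16.96 [np.float64(0.34), np.float64(0.27)]
[2] None 12.76 [ 0.5186 -0.0124  0.0001  0.2825] 16.19 [np.float64(0.3)]
[0, 1, 2] None 46.22 [ 0.5168 -0.0119 -0.004   0.2714] 15.55 [np.float64(0.38), np.float64(0.26), np.float64(0.42)]
[0, 1, 2] 15 47.72 [  0.5173  -0.0118  -0.0043 -10.0244] -574.36 [np.float64(0.41), np.float64(0.26), np.float64(0.42)]
[0, 1, 2] 17 39.57 [   0.5193   -0.012    -0.003  -439.6045] -25187.48 [np.float64(0.33), np.float64(0.25), np.float64(0.36)]
[0, 1, 2] 19 73.56 [   0.521    -0.0119   -0.0027 -356.7971] -20442.97 [np.float64(0.32), np.float64(0.4), np.float64(0.68)]
[0, 1, 2] 21 115.4 [   0.5195   -0.0118   -0.0036 -315.3933] -18070.71 [np.float64(0.3), np.float64(0.59), np.float64(1.09)]
```

Request:
arm_command:
  steps:
    - {"rot": [0, 0, -9.7], "slide": [-0.008, -0.0135, 0], "grip": 0.7}
    - {"rot": [0, 0, -9.7], "slide": [-0.008, -0.0135, 0], "grip": 0.7}
    - {"rot": [0, 0, -9.7], "slide": [-0.008, -0.0135, 0], "grip": 0.7}
    - {"rot": [0, 0, -9.7], "slide": [-0.008, -0.0135, 0], "grip": 0.7}
    - {"rot": [0, 0, -9.7], "slide": [-0.008, -0.0135, 0], "grip": 0.7}
    - {"rot": [0, 0, -9.7], "slide": [-0.008, -0.0135, 0], "grip": 0.7}
    - {"rot": [0, 0, -9.7], "slide": [-0.008, -0.0135, 0], "grip": 0.7}
    - {"rot": [0, 0, -9.7], "slide": [-0.008, -0.0135, 0], "grip": 0.7}

```text
time: 13.0
ee_pos: [0.6199, -0.1194, 0.2581]
eef_rot: [0.628, 0.778, 0.001, -0.0]
ft_force: [1.3, 0.1, -0.1]
width: 0.0611
grip_force: 0.0
```

Request:
arm_command:
  steps:
    - {"rot": [0, 0, -9.7], "slide": [-0.007, -0.0135, 0], "grip": 0.7}
    - {"rot": [0, 0, -9.7], "slide": [-0.007, -0.0135, 0], "grip": 0.7}
    - {"rot": [0, 0, -9.7], "slide": [-0.007, -0.0135, 0], "grip": 0.7}
    - {"rot": [0, 0, -9.7], "slide": [-0.007, -0.0135, 0], "grip": 0.7}
    - {"rot": [0, 0, -9.7], "slide": [-0.007, -0.0135, 0], "grip": 0.7}
    - {"rot": [0, 0, -9.7], "slide": [-0.007, -0.0135, 0], "grip": 0.7}
    - {"rot": [0, 0, -9.7], "slide": [-0.007, -0.0135, 0], "grip": 0.7}
    - {"rot": [0, 0, -9.7], "slide": [-0.007, -0.0135, 0], "grip": 0.7}

```text
time: 14.0
ee_pos: [0.5641, -0.2273, 0.2579]
eef_rot: [0.977, 0.213, 0.001, -0.001]
ft_force: [-0.1, -0.4, 0.7]
width: 0.061
grip_force: 0.0
```

```bash
python3 - <<'E'
from fit2 import *
s=sensors.read_state();print(s['ee_pos'],s['eef_rot'],s['joint_positions'].round(2))
w=shot('wrist','w9.png')
json.dump({k:np.array(w[k]).tolist() for k in('pose','intrinsics')},open('w9.json','w'))
print([(np.round(d['bbox'],1).tolist(),round(d['conf'],2)) for d in eyes.look_for('guide_block',w)])
q=w2px(w,(.509,-.252,.044)); print(q)
u,v=np.clip(q.astype(int),120,None); 
cv2.imwrite('pics/w9c.png',cv2.resize(cv2.imread('pics/w9.png')[60:260,200:440],None,fx=3,fy=3,interpolation=cv2.INTER_CUBIC))
E
```

```text
[ 0.5641 -0.2273  0.2579] [ 0.977   0.2134  0.0007 -0.0007] [-0.55  0.5   1.21  1.5  -0.47  1.46 -0.47]
[([272.0, 291.7, 339.0, 316.9], 0.87), ([294.4, 177.6, 350.6, 241.7], 0.73), ([396.9, 235.8, 427.7, 262.3], 0.71)]
[321.4771 214.9541]
```

View pics/w9c.png

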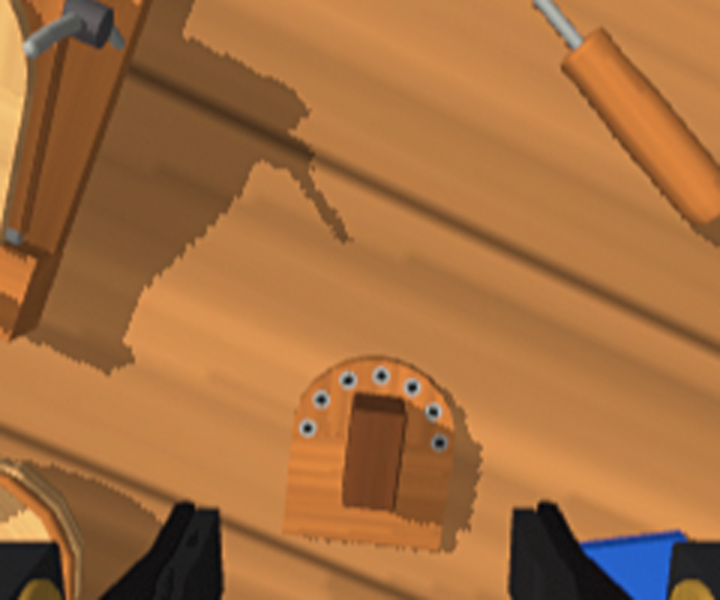

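```bash
python3 - <<'E'
from fit2 import *
w=json.load(open('w9.json')); c=lambda a:(200+(a[0]+.5)/3-.5,60+(a[1]+.5)/3-.5)
P=np.array([px2w(w,c(a),.044) for a in [(353,409),(405,414),(395,510),(343,505)]]);print(P,np.linalg.norm(P-np.roll(P,-1,0),axis=1))
d=(P[0]+P[1]-P[2]-P[3])/2; print('ctr',P.mean(0),'yaw',np.degrees(np.arctan2(d[1],d[0])))
Q=np.array([px2w(w,c(a),.01) for a in [(283,532),(440,549)]]); t=Q.mean(0); e=Q[1]-Q[0]; print('toe',t,np.linalg.norm(e),np.degrees(np.arctan2(e[1],e[0]))+90,'from block',np.linalg.norm((P.mean(0)-t)[:2]),np.degrees(np.arctan2(*(P.mean(0)-t)[[1,0]])))
E
```

```text
[[ 0.5322 -0.235   0.044 ]
 [ 0.5401 -0.258   0.044 ]
 [ 0.4944 -0.2744  0.044 ]
 [ 0.4863 -0.2506  0.044 ]] [0.0243 0.0486 0.0252 0.0485]
ctr [ 0.5132 -0.2545  0.044 ] yaw 19.24187936773786
toe [ 0.4583 -0.2731  0.01  ] 0.08410996823945395 17.946205097130274 from block 0.0580117463829389 18.71317659804083
```

Block centre is (0.513,-0.2545), yaw 18.8° (sizes check: 58.0 mm toe distance, 84 mm width).

Request:
arm_command:
  newtons: 40
  steps:
    - {"rot": [0, 0, -2.9], "slide": [-0.0255, -0.0136, -0.01], "grip": 0.7}
    - {"rot": [0, 0, -2.9], "slide": [-0.0254, -0.0136, -0.02], "grip": 0.7}
    - {"rot": [0, 0, 0], "slide": [0, 0, -0.05], "grip": 0.7}
    - {"rot": [0, 0, 0], "slide": [0, 0, -0.05], "grip": 0.7}
    - {"rot": [0, 0, 0], "slide": [0, 0, -0.05], "grip": 0.7}
    - {"rot": [0, 0, 0], "slide": [0, 0, -0.04], "grip": 0.7}
    - {"rot": [0, 0, 0], "slide": [0, 0, -0.02], "grip": 0.7}
    - {"rot": [0, 0, 0], "slide": [0, 0, 0], "grip": 0.7}

```text
time: 15.1
ee_pos: [0.5137, -0.2539, 0.0172]
eef_rot: [0.986, 0.168, -0.0, -0.0]
ft_force: [-0.2, -0.3, -0.6]
width: 0.0614
grip_force: 0.0
```

Request:
arm_command:
  steps:
    - {"rot": [0, 0, 0], "slide": [0, 0, -0.004], "grip": 0.7}
    - {"rot": [0, 0, 0], "slide": [0, 0, 0], "grip": 0.2}
    - {"rot": [0, 0, 0], "slide": [0, 0, 0], "grip": 0.2}
    - {"rot": [0, 0, 0], "slide": [0, 0, 0], "grip": 0.2}
    - {"rot": [0, 0, 0], "slide": [0, 0, 0], "grip": 0.2}
    - {"rot": [0, 0, 0], "slide": [0, 0, 0], "grip": 0.2}
    - {"rot": [0, 0, 0], "slide": [0, 0, 0], "grip": 0.2}
    - {"rot": [0, 0, 0], "slide": [0, 0, 0], "grip": 0.2}

```text
time: 16.1
ee_pos: [0.514, -0.2544, 0.0136]
eef_rot: [0.986, 0.166, 0.0, 0.0]
ft_force: [0.5, 1.1, 2.3]
width: 0.0258
grip_force: 39.8
```

Request:
arm_command:
  steps:
    - {"rot": [0, 0, 0], "slide": [0, 0, 0.03], "grip": 0.2}
    - {"rot": [0, 0, 0], "slide": [0, 0, 0.05], "grip": 0.2}
    - {"rot": [0, 0, 0], "slide": [0, 0, 0.05], "grip": 0.2}
    - {"rot": [0, 0, -3.8], "slide": [0.0085, 0.03, 0.02], "grip": 0.2}
    - {"rot": [0, 0, -3.8], "slide": [0.0085, 0.03, 0], "grip": 0.2}
    - {"rot": [0, 0, -3.8], "slide": [0.0085, 0.03, 0], "grip": 0.2}
    - {"rot": [0, 0, -3.8], "slide": [0.0085, 0.03, 0], "grip": 0.2}
    - {"rot": [0, 0, -3.8], "slide": [0.0085, 0.03, 0], "grip": 0.2}

```text
time: 17.1
ee_pos: [0.5563, -0.1033, 0.1631]
eef_rot: [1.0, 0.0, -0.0, -0.0]
ft_force: [0.0, 0.3, -2.0]
width: 0.0256
grip_force: 39.8
```

Request:
arm_command:
  steps:
    - {"rot": [0, 0, 0], "slide": [0.0065, 0.03, 0], "grip": 0.2}
    - {"rot": [0, 0, 0], "slide": [0.0065, 0.03, 0], "grip": 0.2}
    - {"rot": [0, 0, 0], "slide": [0.0065, 0.03, 0], "grip": 0.2}
    - {"rot": [0, -5, 0], "slide": [0.0055, 0.0035, 0], "grip": 0.2}
    - {"rot": [0, -6, 0], "slide": [0, 0, 0], "grip": 0.2}
    - {"rot": [0, -6, 0], "slide": [0, 0, 0], "grip": 0.2}
    - {"rot": [0, 0, 0], "slide": [0, 0, 0], "grip": 0.2}
    - {"rot": [0, 0, 0], "slide": [0, 0, 0], "grip": 0.2}

```text
time: 18.1
ee_pos: [0.5811, -0.0108, 0.1641]
eef_rot: [0.99, 0.001, 0.143, 0.001]
ft_force: [-0.2, 0.5, -0.7]
width: 0.0256
grip_force: 39.8
```

```bash
python3 - <<'E'
from fit2 import *
from scipy.spatial.transform import Rotation as R
s=sensors.read_state();print(s['ee_pos'],s['ft_force'],s['torque'],s['joint_positions'].round(2)); print(R.from_quat(s['eef_rot']).as_matrix())
w=shot('wrist','w10.png');p=shot('scene','s10.png')
a=cv2.imread('pics/w10.png')[100:300,180:460]; b=cv2.imread('pics/s10.png')[160:260,260:360]
cv2.imwrite('pics/c10.png',np.hstack([cv2.resize(a,(490,350)),cv2.resize(b,(310,350),interpolation=cv2.INTER_CUBIC)]))
E
```

```text
[ 0.5811 -0.0108  0.1641] [-0.242   0.487  -0.7466] [-0.0165  0.5697 -0.0273] [-1.29  0.15  1.33  1.97 -0.19  0.86 -1.45]
[[ 0.9591  0.0024  0.2829]
 [ 0.0029 -1.     -0.0014]
 [ 0.2829  0.0021 -0.9591]]
```

View pics/c10.png

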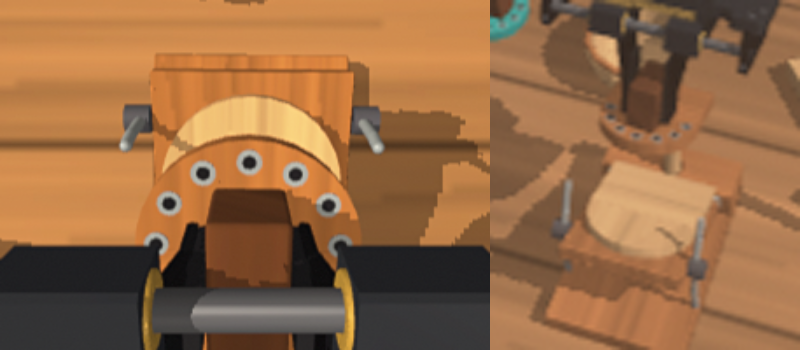

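The guide hovers over the leaf, centred and in line (u symmetric between the arcs), and the pin stands in front of it in the scene view. Joint 3 is close to its limit, so I'll descend in stages and check it.

Request:
arm_command:
  steps:
    - {"rot": [0, 0, 0], "slide": [0, 0, -0.015], "grip": 0.2}
    - {"rot": [0, 0, 0], "slide": [0, 0, -0.015], "grip": 0.2}
    - {"rot": [0, 0, 0], "slide": [0, 0, -0.015], "grip": 0.2}
    - {"rot": [0, 0, 0], "slide": [0, 0, -0.015], "grip": 0.2}
    - {"rot": [0, 0, 0], "slide": [0, 0, -0.01], "grip": 0.2}
    - {"rot": [0, 0, 0], "slide": [0, 0, -0.006], "grip": 0.2}
    - {"rot": [0, 0, 0], "slide": [0, 0, 0], "grip": 0.2}
    - {"rot": [0, 0, 0], "slide": [0, 0, 0], "grip": 0.2}

```text
time: 19.2
ee_pos: [0.5814, -0.0117, 0.0883]
eef_rot: [0.99, 0.001, 0.144, 0.001]
ft_force: [0.6, 0.1, -0.9]
width: 0.026
grip_force: 39.8
```

```bash
cat > st.py <<'E'
from fit2 import *
from scipy.spatial.transform import Rotation as R
s=sensors.read_state();M=R.from_quat(s['eef_rot']).as_matrix()
print(s['time'],s['ee_pos'],s['ft_force'],s['torque'],s['joint_positions'].round(3),'tilt',np.degrees(np.arctan2(M[0,2],-M[2,2])).round(2),'yaw',np.degrees(np.arctan2(M[1,0],M[0,0])).round(2),'roll',np.degrees(M[1,2]).round(2))
E
python3 st.py
```

```text
19.2 [ 0.5814 -0.0117  0.0883] [ 0.5624  0.1044 -0.9059] [-0.025   0.5771  0.0408] [-1.062  0.294  1.125  2.044 -0.411  0.711 -1.284] tilt 16.56 yaw 0.12 roll -0.12
```

Request:
arm_command:
  steps:
    - {"rot": [0, 0, 0], "slide": [0, 0, -0.003], "grip": 0.2}
    - {"rot": [0, 0, 0], "slide": [0, 0, -0.003], "grip": 0.2}
    - {"rot": [0, 0, 0], "slide": [0, 0, -0.002], "grip": 0.2}
    - {"rot": [0, 0, 0], "slide": [0, 0, -0.002], "grip": 0.2}
    - {"rot": [0, 0, 0], "slide": [0, 0, -0.001], "grip": 0.2}
    - {"rot": [0, 0, 0], "slide": [0, 0, -0.001], "grip": 0.2}
    - {"rot": [0, 0, 0], "slide": [0, 0, 0], "grip": 0.2}
    - {"rot": [0, 0, 0], "slide": [0, 0, 0], "grip": 0.2}

```text
time: 20.2
ee_pos: [0.5811, -0.0117, 0.0759]
eef_rot: [0.99, 0.001, 0.144, 0.001]
ft_force: [1.1, 0.6, -1.6]
width: 0.0257
grip_force: 39.8
```

```bash
python3 st.py
```

```text
20.2 [ 0.5811 -0.0117  0.0759] [ 1.0723  0.649  -1.6092] [-0.0617  0.6116  0.0391] [-1.031  0.314  1.093  2.054 -0.443  0.689 -1.259] tilt 16.53 yaw 0.13 roll -0.12
```

Request:
arm_command:
  steps:
    - {"rot": [0, 0, 0], "slide": [0, 0, -0.001], "grip": 0.2}
    - {"rot": [0, 0, 0], "slide": [0, 0, 0], "grip": 0.2}
    - {"rot": [0, 0, 0], "slide": [0, 0, -0.001], "grip": 0.2}
    - {"rot": [0, 0, 0], "slide": [0, 0, 0], "grip": 0.2}
    - {"rot": [0, 0, 0], "slide": [0, 0, -0.001], "grip": 0.2}
    - {"rot": [0, 0, 0], "slide": [0, 0, 0], "grip": 0.2}
    - {"rot": [0, 0, 0], "slide": [0, 0, 0], "grip": 0.2}
    - {"rot": [0, 0, 0], "slide": [0, 0, 0], "grip": 0.2}

```text
time: 21.2
ee_pos: [0.5813, -0.0119, 0.0743]
eef_rot: [0.99, 0.0, 0.144, 0.0]
ft_force: [-21.7, 0.3, 34.3]
width: 0.0261
grip_force: 40.0
```

```bash
python3 st.py
```

```text
21.2 [ 0.5813 -0.0119  0.0743] [-21.7027   0.3493  34.3343] [0.1723 2.8464 0.0503] [-1.023  0.317  1.087  2.054 -0.451  0.687 -1.253] tilt 16.53 yaw 0.05 roll -0.01
```

Request:
arm_command:
  steps:
    - {"rot": [0, 0, 0], "slide": [0, 0, 0.0007], "grip": 0.2}
    - {"rot": [0, 0, 0], "slide": [0, 0, 0], "grip": 0.2}
    - {"rot": [0, 0, 0], "slide": [0, 0, 0], "grip": 0.2}
    - {"rot": [0, 0, 0], "slide": [0, 0, 0], "grip": 0.2}
    - {"rot": [0, 0, 0], "slide": [0, 0, 0], "grip": 0.2}
    - {"rot": [0, 0, 0], "slide": [0, 0, 0], "grip": 0.2}
    - {"rot": [0, 0, 0], "slide": [0, 0, 0], "grip": 0.2}
    - {"rot": [0, 0, 0], "slide": [0, 0, 0], "grip": 0.2}

```text
time: 22.2
ee_pos: [0.5813, -0.0119, 0.0744]
eef_rot: [0.99, 0.0, 0.144, 0.001]
ft_force: [-11.8, -0.4, 17.9]
width: 0.0257
grip_force: 40.0
```

```bash
python3 st.py; python3 - <<'E'
from fit2 import *
# check pin, guide and the face seen by the scene camera
p=shot('scene','s11.png'); B=(.5167,-.0112)
for k in ('pin_mid','guide_block'): print(k,[(np.round(d['bbox'],1).tolist(),round(d['conf'],2)) for d in eyes.look_for(k,p)][:4])
q=proj(p,np.vstack([circ(B,.09,.008),circ(B,.036,.008)])); print('pin pred',q.min(0),q.max(0))
for th in (15,17,19):
    o=world((B[0],B[1],0,np.radians(th)),np.array([[-.0055,-.042],[-.0055,.042],[.0945,0],[.0525,.042],[.0525,-.042]]),.005); q=proj(p,o); print(th,q.min(0),q.max(0))
E
```

```text
22.2 [ 0.5813 -0.0119  0.0744] [-11.8478  -0.4126  17.8891] [ 0.0764  1.7652 -0.0753] [-1.025  0.317  1.088  2.054 -0.449  0.686 -1.254] tilt 16.54 yaw 0.07 roll -0.07
pin_mid []
guide_block [([220.7, 126.9, 248.6, 147.8], 0.91), ([194.5, 162.1, 218.6, 189.6], 0.77), ([238.7, 147.3, 268.0, 169.4], 0.63), ([297.0, 201.6, 330.2, 225.5], 0.59)]
pin pred [315.4736 192.3514] [320.9968 208.8859]
15 [296.9539 203.6168] [330.7464 225.3773]
17 [297.0097 203.6429] [330.7558 224.3562]
19 [297.0731 203.6717] [330.7644 223.3123]
```

Contact is firm and the guide's bbox matches the prediction. I'll check flushness by rocking the tilt a little each way and watching force.

Request:
arm_command:
  steps:
    - {"rot": [0, -0.7, 0], "slide": [0, 0, 0], "grip": 0.2}
    - {"rot": [0, 0, 0], "slide": [0, 0, 0], "grip": 0.2}
    - {"rot": [0, 0, 0], "slide": [0, 0, 0], "grip": 0.2}
    - {"rot": [0, 0, 0], "slide": [0, 0, 0], "grip": 0.2}
    - {"rot": [0, 0, 0], "slide": [0, 0, 0], "grip": 0.2}
    - {"rot": [0, 0, 0], "slide": [0, 0, 0], "grip": 0.2}
    - {"rot": [0, 0, 0], "slide": [0, 0, 0], "grip": 0.2}
    - {"rot": [0, 0, 0], "slide": [0, 0, 0], "grip": 0.2}

```text
time: 23.35
ee_pos: [0.5813, -0.0119, 0.0744]
eef_rot: [0.989, 0.001, 0.15, 0.001]
ft_force: [-12.3, -0.6, 18.7]
width: 0.0258
grip_force: 40.0
```

```bash
python3 st.py
```

```text
23.35 [ 0.5813 -0.0119  0.0744] [-12.3475  -0.6189  18.7336] [0.1033 1.9396 0.0096] [-1.034  0.308  1.094  2.065 -0.445  0.669 -1.256] tilt 17.24 yaw 0.07 roll -0.07
```

Request:
arm_command:
  steps:
    - {"rot": [0, 1.4, 0], "slide": [0, 0, 0], "grip": 0.2}
    - {"rot": [0, 0, 0], "slide": [0, 0, 0], "grip": 0.2}
    - {"rot": [0, 0, 0], "slide": [0, 0, 0], "grip": 0.2}
    - {"rot": [0, 0, 0], "slide": [0, 0, 0], "grip": 0.2}
    - {"rot": [0, 0, 0], "slide": [0, 0, 0], "grip": 0.2}
    - {"rot": [0, 0, 0], "slide": [0, 0, 0], "grip": 0.2}
    - {"rot": [0, 0, 0], "slide": [0, 0, 0], "grip": 0.2}
    - {"rot": [0, 0, 0], "slide": [0, 0, 0], "grip": 0.2}

```text
time: 24.35
ee_pos: [0.5814, -0.0119, 0.0744]
eef_rot: [0.99, 0.001, 0.138, 0.001]
ft_force: [-10.7, 1.0, 16.1]
width: 0.0256
grip_force: 40.0
```

```bash
python3 st.py
```

```text
24.35 [ 0.5814 -0.0119  0.0744] [-10.7265   0.9858  16.0712] [-0.0034  1.4681  0.0091] [-1.015  0.327  1.083  2.043 -0.452  0.704 -1.252] tilt 15.86 yaw 0.08 roll -0.07
```

The guide pivots in the pads and settles flush: rocking ±0.7° barely changes the force. I'll set the tilt back to ~17° and ease 1 mm down the slope toward the pin.

Request:
arm_command:
  steps:
    - {"rot": [0, -1, 0], "slide": [-0.0005, 0, -0.00015], "grip": 0.2}
    - {"rot": [0, 0, 0], "slide": [-0.0005, 0, -0.00015], "grip": 0.2}
    - {"rot": [0, 0, 0], "slide": [0, 0, 0], "grip": 0.2}
    - {"rot": [0, 0, 0], "slide": [0, 0, 0], "grip": 0.2}
    - {"rot": [0, 0, 0], "slide": [0, 0, 0], "grip": 0.2}
    - {"rot": [0, 0, 0], "slide": [0, 0, 0], "grip": 0.2}
    - {"rot": [0, 0, 0], "slide": [0, 0, 0], "grip": 0.2}
    - {"rot": [0, 0, 0], "slide": [0, 0, 0], "grip": 0.2}

```text
time: 25.35
ee_pos: [0.5813, -0.0119, 0.0745]
eef_rot: [0.989, 0.001, 0.148, 0.001]
ft_force: [-3.6, 0.1, 9.9]
width: 0.0261
grip_force: 40.0
```

```bash
python3 st.py
```

```text
25.35 [ 0.5813 -0.0119  0.0745] [-3.5627  0.0547  9.9454] [-0.069   0.6238 -0.0251] [-1.031  0.311  1.092  2.061 -0.446  0.675 -1.256] tilt 16.97 yaw 0.09 roll -0.1
```

Request:
arm_command:
  steps:
    - {"rot": [0, 0, 0], "slide": [-0.0005, 0, -0.0003], "grip": 0.2}
    - {"rot": [0, 0, 0], "slide": [-0.0005, 0, -0.0003], "grip": 0.2}
    - {"rot": [0, 0, 0], "slide": [0, 0, 0], "grip": 0.2}
    - {"rot": [0, 0, 0], "slide": [0, 0, 0], "grip": 0.2}
    - {"rot": [0, 0, 0], "slide": [0, 0, 0], "grip": 0.2}
    - {"rot": [0, 0, 0], "slide": [0, 0, 0], "grip": 0.2}
    - {"rot": [0, 0, 0], "slide": [0, 0, 0], "grip": 0.2}
    - {"rot": [0, 0, 0], "slide": [0, 0, 0], "grip": 0.2}

```text
time: 26.35
ee_pos: [0.5812, -0.0119, 0.0745]
eef_rot: [0.989, 0.001, 0.148, 0.001]
ft_force: [-0.5, -0.7, 10.9]
width: 0.0256
grip_force: 40.0
```

```bash
python3 st.py
```

```text
26.35 [ 0.5812 -0.0119  0.0745] [-0.5096 -0.7138 10.9065] [-0.0441  0.0117 -0.0971] [-1.033  0.31   1.093  2.063 -0.445  0.672 -1.257] tilt 17.08 yaw 0.09 roll -0.1
```

```bash
python3 -c "
from bench import order; print(order.close_job())"
```

```text
the job is handed in; nothing more can be done
None
```

The job is handed in, with no verdict returned yet: the pin is fully down in the bore and let go, and the guide is held on the slope, still gripped at 40 N and pressed on with about 11 N, its straight edge about 2 mm from the pin by estimate rather than touching it.

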